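# Shut the materials bay and drop its latch

## Robot

A 7-joint arm with a two-finger parallel gripper is mounted at the origin on the work surface. World frame = base frame: x ahead of the robot, y to its left, z up, the work surface at z = 0. Lengths are in mm, angles in rad, forces in N, time in s.
With the tool pointing down it reaches from about 350 to 775 mm from the base axis. Payload 3.1 kg.
Tool frame: the origin (TCP) lies at the centre of the arm's flange, where the gripper is bolted on; the fingertips stand 173 mm ahead of it and the grasp point (between the pads) lies 155 mm ahead of it; z points along the fingers, y is the line along which they close (so a half turn about z gives the same grasp; the last joint's range is limited). The gripper opens to 85 mm and grips with 20 to 120 N. Pads are 22 mm wide; open, the fingers measure 114 mm over their backs; the gripper's body (76 mm by 85 mm) begins 54 mm behind the grasp point. The pads swing forward as they close: fully open they stand 13 mm farther back than shut.
Start: joints at [-1.233, 0.311, 0.014, 1.512, -0.004, 1.319, -0.027], TCP at [203.874, 510.831, 404.704] pointing down, gripper open.
Joint ranges: [-2.7, 2.7], [-0.3, 1.91], [-1.27, 1.3], [0.12, 2.57], [-1.44, 4.58], [0.2, 2.03], [-3.05, 3.05]. Speed limits (rad/s): [2.79, 2.79, 3.14, 3.14, 3.14, 3.14, 3.14].

## Interface

Orientations are given as a rotation vector (axis times angle).
In Python, from workcell import * gives the robot as it stands. The module is installed in compiled form; this text tells all that it offers.
- The arm moves only by the shell command python3 -m creep 'ROWS' [FORCE]. ROWS is JSON, a list that holds one entry, the list of rows, each a list of 7 numbers: the finger opening in cm, from 0 to 8.54, then the shift along the tool's x, y, z in cm, then the turn, a rotation vector about the tool's x, y, z in rad. In form: [[[grip, x, y, z, wx, wy, wz], ...]]. A call has 1 to 20 rows; each row shifts and turns the commanded pose from where the row before left it, along the tool's axes as they then stand; what a row does not reach is not made up. A row lasts 1/12 s, in which the tool goes at most 41.7 mm and 7.16 degrees, less where a joint would pass 70% of its speed; a pose out of reach is approached as far as the arm can. A call is refused whole if a number of a shift passes 4.17 or a number of a turn 0.125, either way. A call with a gripper value outside its range is refused whole. The fingers move at their own pace and stop on an object; FORCE is the grip in N (left out, the last holds). Time passes only in rows, so rows that do not move let the fingers close. It gives the time, the measured TCP pose, the force, the opening and the grip force at its end, in the units of the state.
- state(): the state, without advancing time (a new reading comes with each control period).
- snapshot(name): name is "scene" or "top" or "wrist"; returns (picture, depth): 420x560x3 uint8, red, green, blue; 420x560 float32, mm along the optical axis (not along the pixel's ray), 0 where there is no reading.
- get_calibration(name): a dict with "intrinsics" (3x3 intrinsics, pixels), "dist" ([k1, k2, p1, p2, k3] as OpenCV has them; the pictures are not rectified), "rvec" (rotation vector, rad) and "tvec" (3), from world to camera coordinates, as OpenCV has them. Camera axes: x right, y down, z forward; pixel columns grow to the right and rows downward; lengths in mm; the calibration is good to about 2 mm. A picture is of the moment at which its call begins: read the wrist's pose just before it. get_calibration takes no time and is no camera call; for the wrist camera it gives the pose at the moment of the call.
- job_done(): hands the job in; it is judged then, once.
Trained networks look in the newest picture that a camera, given by its name, has taken for a name from the list of things; names that differ only in an ending like _2 or _b are one class to them, and where a whole thing is asked for, a point or a joint stands for the part that bears it (a point fixed in the world has none). Each returns a list of dicts, best first, with "confidence" (0 to 1); they miss things now and then, are a little off and sometimes report something else, mostly with a low value. They report only what shows in the picture. A call takes as long as a camera call.
- find_in(name, camera): "location" ([row, column] in pixels, amid what is visible of it).
- cut_out(name, camera): "region" (420x560 bool, what is visible of it) and "location" ([row, column] in pixels, amid what is visible of it).
The state is a dict: "clock": time; "q": joint angles; "joint_vel": joint speeds; "joint_torque": joint torques, N m; "tool_pos": TCP position; "ee_rot": TCP orientation; "force": force on the tool from outside, world axes, zero at the start; "ft_torque": the same for the moment, N m; "gripper_width": finger opening in mm; "grasp_force": force on a finger pad.
Only numpy, scipy, OpenCV 4.12 (cv2) and the standard library are available. Lean on these libraries where they do the work, as an engineer would, in place of code of your own. Each camera call takes 0.05 s, during which the arm holds its last target. There are 200 camera calls.

## Task

Shut the materials bay's sliding gate and latch it: lift the steel latch bar by its T-handle so that its nose clears the notched keeper's front lip, run the gate along with the nose over the keeper until it comes to the notch, let the bar drop fully into the notch, and let go of it. The keeper has been shifted along its slots, so feel for the notch gently: never force the nose against the keeper or the post with more than 15 N. Leave the cup, bottle, tape roll and jar where they are.

Things in the scene. Friction and masses are not known exactly. Their poses are not given: they have to be found in the camera images.
- bay: open-topped plywood box, 160 (x) by 370 (y) by 100 mm high, fixed on the table; origin at the centre of its underside, z up, -x its front (towards the robot), y along its front. The right half of the front (y<0) is a fixed panel; the left half is open until the gate covers it. All offsets below are in this frame
- gate (a joint): slide of the wooden front gate (160 wide along y, 100 tall, 10 thick, in the plane x = -82 mm, top at z = 106), in m, growing towards the bay's +y. 0 = open (gate centre y = -90 mm); starts at 0 to 0.04; 0.148 to 0.182 when latched, as the keeper happens to sit (0.165 puts the nose over the keeper mark); end stop 0.20. Slides stiffly (about 2.5 N) and stays where it is left
- bar (a joint): hinge of the latch bar on the gate, in rad: 0 = level, lying on its rubber stop (also when seated in the notch); grows as the free end is lifted; limit 0.7. Falls by its own weight (about 140 g; lifting at the handle takes about 1 N). With the nose resting on top of the keeper it reads about 0.087; 0.12 to 0.16 is a good lift to clear it
- pivot (a point): the bar's hinge axis (parallel to the bay's x), on the gate: 55 mm towards -y from the gate's centre, z = 128 mm; moves with the gate
- knob (a point): middle of the latch bar's T-handle: a white round grip 12 mm thick and 46 mm long, lying along the bay's x, on an 8 mm stem; 130 mm along the bar (+y when level) from the pivot and 50 mm above it (z = 178 mm when level; the bar's top is 45 mm under it). Pinch it from above, fingers closing along the bay's y; it turns between the pads as the bar swings
- nose: downturned nose at the free end of the bar (a steel strip 8 wide, 10 high, ending flush with it); origin on the bar's centre line 195 mm from the pivot. 12 mm long along the bar, 8 thick, tip 27 mm under the origin (z = 101 when level). As the bar sinks the tip swings 2 mm back (-y): a nose only just tipped into the notch hangs on its edge until the gate goes 2 mm further
- post: wooden post 26 by 88 by 92 mm high, at the +y end of the gate's path (origin: centre of its foot, at x = -82, y = 212 mm). The steel keeper is screwed on its top
- keeper_mark (a point): mark on the post's top (x = -82, y = 215, z = 92 mm): nominal middle of the keeper's notch, but the keeper is clamped up to 14 mm either way along y; its true place is not measured. Keeper, 22 mm wide, going +y: front lip, flat top 24 mm long (z = 118); notch 17 mm long (floor z = 100; 5 mm longer than the nose); rear lip, flat top 20 mm long (z = 118). Its walls are upright
- brush_cup: bystander: white cup, 72 mm across, 95 high, origin centre of foot
- small_bottle: bystander: brown glass bottle, 60 mm across, 170 high, origin centre of foot
- tape_roll: bystander: tan roll, 90 mm across, 22 high, lying flat, origin centre of underside
- paint_jar: bystander: jar, 60 mm across, 75 high, origin centre of foot

How it is judged (in metres and radians):
On the way, in this order (a step that is already met when the one before it is completed fails the run):
1. the latch bar is lifted as high as the keeper's lip, outside it (value of joint bar above 0.08 rad and value of joint gate below 0.145 m), for 0.1 s.
2. the gate is run home with the bar's nose over the keeper (value of joint gate above 0.145 m), for 0.1 s.
At the end, for the whole second after the job is handed in: the gate is shut (gate joint 0.145 to 0.184 m, which with the bar down can only be in the keeper's notch), the bar lies fully down in the notch (bar joint under 0.025 rad) and is at rest (value of joint gate between 0.145 and 0.184 m and value of joint bar below 0.025 rad and linear speed of nose below 0.01 m/s); the robot touches nothing.
It fails at once if the latch bar's nose is forced against the keeper or post with more than 15 N (contact force between nose and post above 15 N).
It fails at once if the brush cup is shifted by more than 15 mm or tipped (distance of brush_cup from where it was at the start of the episode above 0.015 m or angle between brush_cup's own z axis and vertical above 0.3 rad).
It fails at once if the small bottle is shifted by more than 15 mm or tipped (distance of small_bottle from where it was at the start of the episode above 0.015 m or angle between small_bottle's own z axis and vertical above 0.3 rad).
It fails at once if the tape roll is shifted by more than 15 mm or tipped (distance of tape_roll from where it was at the start of the episode above 0.015 m or angle between tape_roll's own z axis and vertical above 0.3 rad).
It fails at once if the paint jar is shifted by more than 15 mm or tipped (distance of paint_jar from where it was at the start of the episode above 0.015 m or angle between paint_jar's own z axis and vertical above 0.3 rad).
It also fails if it takes over 45 s, if anything falls off the work surface, if the arm or the gripper's body presses on something with over 40 N, if the wrist force passes 120 N, or if a joint passes its speed limit or range.

## Working session

There is one attempt and no reset: what is moved stays moved. The work goes in short steps, Python scripts to look and compute and a shell command to move; the robot and the scene stay as the last step left them, time stands still between calls to the robot, and variables do not carry over. Pictures are saved under pics/ and viewed, at most 10 in all, crops included, and the job is handed in when it is done.

```bash
mkdir -p pics
cat > h.py <<'E'
from workcell import *
import numpy as np, cv2
def snap(n,f=None):
    p,d=snapshot(n); c=get_calibration(n)
    if f: cv2.imwrite('pics/'+f,cv2.cvtColor(p,cv2.COLOR_RGB2BGR))
    return p,d,c
def world(px,d,c):
    # px: Nx2 (row,col), d: N
    px=np.atleast_2d(px).astype(float); K=np.array(c['intrinsics'],float)
    u=cv2.undistortPoints(px[:,None,::-1].copy(),K,np.array(c['dist'],float))[:,0]
    X=np.c_[u,np.ones(len(u))]*np.atleast_1d(d)[:,None]
    R=cv2.Rodrigues(np.array(c['rvec'],float))[0]
    return (X-np.array(c['tvec'],float).ravel())@R
def proj(P,c):
    return cv2.projectPoints(np.atleast_2d(P).astype(float),np.array(c['rvec'],float),np.array(c['tvec'],float),np.array(c['intrinsics'],float),np.array(c['dist'],float))[0][:,0,::-1]
def seg(n,cam,d,c):
    r=cut_out(n,cam)
    if not r: return None
    m=r[0]['region']&(d>0)
    return r[0]['confidence'],r[0]['location'],world(np.argwhere(m),d[m],c)
E
python3 - <<'E'
from h import *
s=state();print(s['clock'],s['tool_pos'],s['ee_rot'],s['q'])
for cam in ('scene','top'):
    p,d,c=snap(cam,cam+'1.png')
    for n in ['bay','gate','knob','bar','post','brush_cup','small_bottle','tape_roll','paint_jar']:
        r=seg(n,cam,d,c)
        if r: print(cam,n,round(r[0],2),r[1],len(r[2]),np.median(r[2],0).round(),np.percentile(r[2],3,0).round(),np.percentile(r[2],97,0).round())
        else: print(cam,n,None)
E
```

```text
0.0 [203.7514829  510.51598342 403.62871987] [-0.59279467 -3.08481308  0.00364157] [-1.23270724  0.31170475  0.0139873   1.51306536 -0.00438677  1.31919591
 -0.02719778]
scene bay 0.76 [260.9, 284.3] 13455 [612.  24.  58.] [ 526. -163.    1.] [731. 263. 129.]
scene gate 0.92 [202.8, 285.7] 1028 [535. -28. 124.] [ 398. -129.   -2.] [559.  84. 182.]
scene knob 0.68 [204.8, 299.5] 604 [541.  15. 131.] [360. -99.  -2.] [561.  87. 183.]
scene bar 0.64 [202.7, 300.9] 445 [544.  20. 131.] [521. -90. 107.] [561.  87. 183.]
scene post 0.87 [283.7, 376.3] 1366 [593. 246.  70.] [573. 210.   2.] [602. 281. 117.]
scene brush_cup 0.79 [178.2, 281.6] 772 [ 398. -117.   67.] [ 351. -154.   17.] [417. -90.  94.]
scene small_bottle 0.93 [183.5, 215.0] 925 [ 535. -236.   94.] [ 509. -261.   19.] [ 550. -219.  167.]
scene tape_roll 0.95 [225.1, 355.6] 641 [429. 125.  14.] [366.  85.  -3.] [471. 166.  23.]
scene paint_jar 0.83 [336.9, 370.0] 1090 [724. 303.  54.] [664. 274.  -1.] [738. 328.  75.]
top bay 0.6 [169.3, 254.6] 10691 [622.  22.  37.] [ 522. -160.    0.] [715. 219. 131.]
top gate 0.8 [203.0, 274.4] 587 [530. -35. 131.] [ 512. -120.   34.] [555.  67. 184.]
top knob 0.82 [198.8, 261.2] 332 [535.   7. 133.] [ 519. -113.  127.] [559.  78. 185.]
top bar 0.64 [199.3, 262.9] 372 [536.  -0. 133.] [ 519. -115.  126.] [557.  78. 185.]
top post 0.86 [186.9, 172.9] 483 [576. 229.  95.] [564. 192.   5.] [596. 277. 120.]
top brush_cup 0.96 [263.9, 315.0] 608 [ 381. -130.   16.] [ 352. -155.    0.] [412. -95.  97.]
top small_bottle 0.74 [213.0, 363.6] 564 [ 516. -240.  113.] [ 492. -272.   10.] [ 546. -221.  172.]
top tape_roll 0.55 [233.7, 221.8] 411 [428. 122.  19.] [384.  80.  -4.] [468. 163.  25.]
top paint_jar 0.97 [134.8, 153.0] 531 [702. 293.  72.] [679. 271.   4.] [731. 324.  79.]
```

Run:
```python
from h import *
s=state()
for cam in ('top','scene'):
    p,d,c=snap(cam)
    r=seg('bar',cam,d,c)[2]
    k=r[(r[:,2]>170)&(r[:,2]<190)]; b=r[(r[:,2]>118)&(r[:,2]<140)]
    print(cam,'knob',len(k),k.mean(0).round(1),np.ptp(k,0).round())
    v=cv2.fitLine(b[:,:2].astype(np.float32),cv2.DIST_HUBER,0,.01,.01).ravel();print('bar',v,np.arctan2(v[1],v[0]),b[:,:2].min(0),b[:,:2].max(0),np.median(b[:,2]))
    q=seg('post',cam,d,c)[2]
    for lo,hi in((86,97),(112,124)):
        t=q[(q[:,2]>lo)&(q[:,2]<hi)]; 
        if len(t)>5: print('post',lo,len(t),t.mean(0).round(1),cv2.minAreaRect(t[:,:2].astype(np.float32)))
R=cv2.Rodrigues(np.array(s['ee_rot']))[0];print(R.round(3))
a=cv2.imread('pics/top1.png')[90:310,110:410];b=cv2.imread('pics/scene1.png')[120:400,150:470]
cv2.imwrite('pics/a.png',cv2.resize(a,None,fx=2.6,fy=2.6));cv2.imwrite('pics/b.png',cv2.resize(b,None,fx=2.1,fy=2.1))
```

```text
top knob 72 [539.8  18.8 181.9] [40. 12. 12.]
bar [ 1.7522149e-01  9.8452902e-01  5.3490326e+02 -2.2765726e+01] 1.3946656 [ 514.54062639 -122.37074133] [557.39275718  85.67360162] 132.47200423105085
post 86 108 [576.  227.8  91.6] ((582.5172119140625, 237.003173828125), (90.75484466552734, 26.4907169342041), 80.12614440917969)
post 112 159 [581.9 237.1 117.1] ((582.9351806640625, 239.04928588867188), (63.801902770996094, 22.760143280029297), 79.7844467163086)
scene knob 86 [545.6  19.8 180. ] [46. 16. 14.]
bar [ 1.7774707e-01  9.8407620e-01  5.4090680e+02 -1.7236919e+00] 1.3920997 [ 514.2461598  -106.95985333] [561.40460852  89.26328799] 130.0961376786437
post 86 183 [590.5 249.1  90.8] ((583.28759765625, 238.01101684570312), (87.96630096435547, 27.396434783935547), 79.42330169677734)
post 112 171 [582.8 238.5 115.8] ((582.9906005859375, 239.50143432617188), (62.10865020751953, 26.191478729248047), 78.36747741699219)
[[-0.929  0.371  0.   ]
 [ 0.371  0.929  0.   ]
 [-0.     0.    -1.   ]]
```

View pics/a.png

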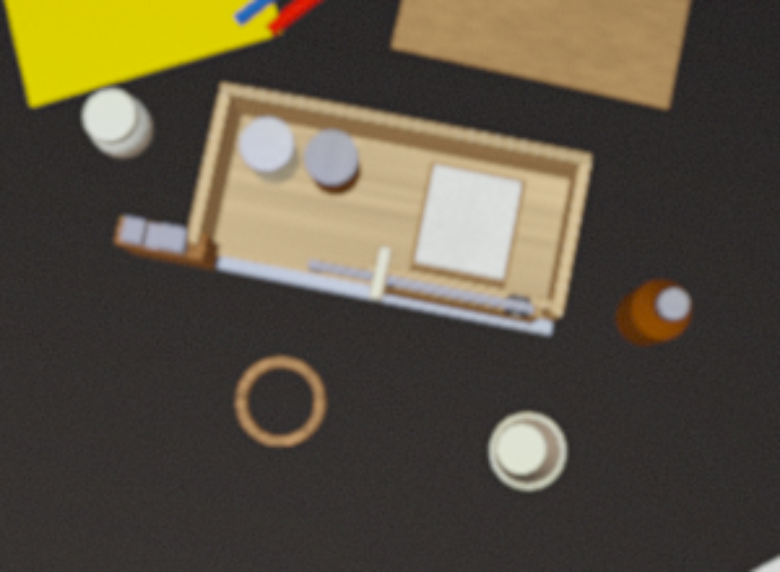

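View pics/b.png

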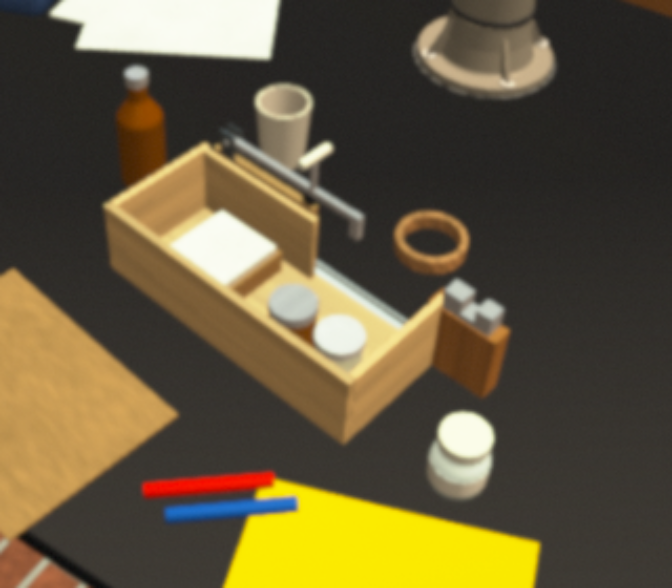

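The top view shows the open gate with the bar, the white T-handle at about (260,256) in the original picture, and the keeper with its notch on the post at left. The scene view shows the same thing. All heights match what was given, the bay's y direction is (0.176, 0.984), and the gate stands at about 4 mm. Next I turn the tool, go above the knob and look at the keeper.

```bash
python3 -m creep '[[[5,0,0,0,0,0,-0.1],[5,-2.33,-2.36,0,0,0,-0.1],[5,-2.33,-2.36,0,0,0,0],[5,-2.33,-2.36,0,0,0,0],[5,-2.33,-2.36,0,0,0,0],[5,-2.33,-2.36,0,0,0,0],[5,-2.33,-2.36,0,0,0,0],[5,-2.33,-2.36,0,0,0,0],[5,-2.33,-2.36,0,0,0,0],[5,-2.33,-2.36,0,0,0,0],[5,-2.33,-2.36,0,0,0,0],[5,-2.33,-2.36,0,0,0,0],[5,-2.33,-2.36,0,0,0,0],[5,-2.33,-2.36,0,0,0,0],[5,-2.33,-2.36,0,0,0,0],[5,-2.33,-2.36,0,0,0,0],[5,-2.33,-2.36,0,0,0,0],[5,-2.33,-2.36,0,0,0,0],[5,-2.33,-2.36,0,0,0,0],[5,0,0,0,0,0,0]]]' 40
python3 - <<'E'
from h import *
s=state();print(s['clock'],s['tool_pos'],s['force'],s['gripper_width'])
R=cv2.Rodrigues(np.array(s['ee_rot']))[0];print(R.round(3))
p,d,c=snap('wrist','w1.png')
for n in('knob','bar','post'):
    r=cut_out(n,'wrist')
    if r:
        m=r[0]['region']&(d>0); w=world(np.argwhere(m),d[m],c); print(n,r[0]['confidence'],r[0]['location'],len(w))
        for lo,hi in((86,97),(112,124),(124,140),(168,192)):
            t=w[(w[:,2]>lo)&(w[:,2]<hi)]
            if len(t)>5: print(lo,len(t),t.mean(0).round(1),cv2.minAreaRect(t[:,:2].astype(np.float32)))
E
```

```text
clock: 2.97
tool_pos: [539.9, 8.4, 404.9]
ee_rot: [0.299, 3.123, -0.01]
force: [0.6, -1.8, 0.5]
gripper_width: 49.8
grasp_force: 0.0
2.9667 [539.93983605   8.3854994  404.87833975] [ 0.64408858 -1.83643579  0.45163043] 49.791492876693304
[[-0.982  0.19   0.003]
 [ 0.19   0.982 -0.007]
 [-0.004 -0.006 -1.   ]]
knob 0.94 [212.4, 292.0] 3982
112 90 [542.2  55.8 118.8] ((530.0728149414062, -9.282432556152344), (210.76576232910156, 4.683080673217773), 78.4444351196289)
124 2708 [533.8 -10.3 131.9] ((531.3685913085938, -12.029678344726562), (215.7057647705078, 14.925300598144531), 80.17952728271484)
168 1129 [538.7  23.7 182.4] ((540.6177368164062, 23.73021697998047), (11.594863891601562, 45.836544036865234), 79.78369903564453)
bar 0.42 [52.1, 101.7] 8084
86 2165 [ 378.6 -120.8   92.6] ((382.426025390625, -118.26240539550781), (70.86400604248047, 71.0419692993164), 59.70058822631836)
post 0.76 [190.2, 501.9] 4681
86 809 [569.6 220.9  91.8] ((577.9407958984375, 238.26040649414062), (81.14200592041016, 26.38993263244629), 80.64443969726562)
112 1001 [576.6 230.1 117.4] ((577.929443359375, 235.85348510742188), (45.400997161865234, 22.747314453125), 80.01026153564453)
```

View pics/w1.png

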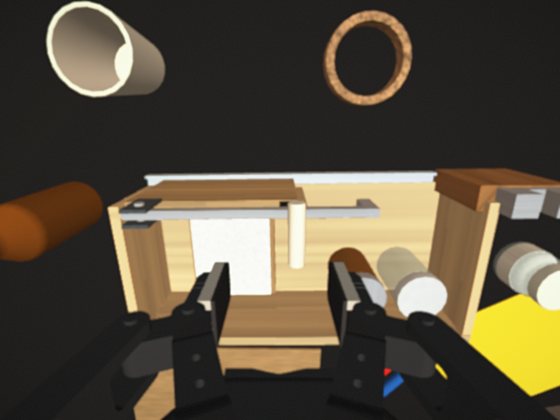

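The wrist view shows the knob at (235,297), lying between the open fingers a little towards +y, with the bar below it. I let the arm settle and centre it.

```bash
python3 -m creep '[[[5,0,0.5,0,0,0,-0.013],[5,0,0,1.5,0,0,0],[5,0,0,0,0,0,0],[5,0,0,0,0,0,0]]]' 20
python3 - <<'E'
from h import *
s=state();R=cv2.Rodrigues(np.array(s['ee_rot']))[0];print(R.round(3))
p,d,c=snap('wrist')
for n in('knob','post'):
    r=cut_out(n,'wrist')
    if r:
        m=r[0]['region']&(d>0); w=world(np.argwhere(m),d[m],c); print(n,r[0]['confidence'],r[0]['location'],len(w))
        for lo,hi in((86,97),(112,124),(168,192)):
            t=w[(w[:,2]>lo)&(w[:,2]<hi)]
            if len(t)>5:
                q=cv2.minAreaRect(t[:,:2].astype(np.float32));print(lo,len(t),q)
                if lo==168: print('delta tool',R.T@(np.r_[q[0],178]-s['tool_pos']))
E
```

```text
clock: 3.5
tool_pos: [538.0, 22.8, 389.2]
ee_rot: [-0.257, -3.129, -0.001]
force: [0.3, 0.5, 0.6]
gripper_width: 50.0
grasp_force: 0.0
[[-0.987  0.163 -0.002]
 [ 0.163  0.987  0.001]
 [ 0.002  0.    -1.   ]]
knob 0.71 [225.0, 270.9] 4302
112 73 ((546.0701293945312, 46.03028869628906), (86.2509536743164, 3.684223175048828), 80.4666748046875)
168 1226 ((543.0989379882812, 19.151199340820312), (11.454597473144531, 46.493343353271484), 79.8849868774414)
delta tool [ -6.07367462  -2.78131395 211.16198183]
post 0.89 [206.9, 499.1] 5306
86 902 ((582.1373291015625, 236.32278442382812), (87.44523620605469, 26.127878189086914), 80.01708221435547)
112 1251 ((582.1015014648438, 234.42335510253906), (52.773109436035156, 22.76997947692871), 80.0405502319336)
```

```bash
python3 -m creep '[[[5,-0.28,-0.14,0,0,0,-0.013],[5,-0.28,-0.14,1.9,0,0,0],[5,0,0,1.9,0,0,0],[5,0,0,1.9,0,0,0],[5,0,0,0,0,0,0],[5,0,0,0,0,0,0]]]' 20 && python3 -m creep '[[[0.8,0,0,0,0,0,0],[0.8,0,0,0,0,0,0],[0.8,0,0,0,0,0,0],[0.8,0,0,0,0,0,0],[0.8,0,0,0,0,0,0],[0.8,0,0,0,0,0,0],[0.8,0,0,0,0,0,0],[0.8,0,0,0,0,0,0]]]' 20
```

```text
clock: 4.15
tool_pos: [543.6, 17.3, 332.4]
ee_rot: [-0.241, -3.131, 0.001]
force: [0.3, 1.1, 1.1]
gripper_width: 49.8
grasp_force: 0.0
clock: 4.82
tool_pos: [544.3, 17.5, 334.1]
ee_rot: [0.241, 3.129, 0.001]
force: [0.5, 0.6, 6.3]
gripper_width: 11.0
grasp_force: 20.5
```

```bash
python3 -m creep '[[[0.8,0,-0.15,-0.35,0,0,0],[0.8,0,-0.15,-0.35,0,0,0],[0.8,0,-0.15,-0.35,0,0,0],[0.8,0,-0.15,-0.35,0,0,0],[0.8,0,-0.15,-0.35,0,0,0],[0.8,0,0,0,0,0,0],[0.8,0,0,0,0,0,0]]]' 30
python3 - <<'E'
from h import *
p,d,c=snap('top');r=seg('bar','top',d,c)
b=r[2];k=b[(b[:,2]>175)&(b[:,2]<215)];print(r[0],k.mean(0),k[:,2].max(),len(k))
u=np.array([.176,.984]);t=b[(b[:,2]>118)&(b[:,2]<172)];s=t[:,:2]@u
print(np.polyfit(s,t[:,2],1),s.min(),s.max(), 'post',np.array([583,238])@u)
E
```

```text
clock: 5.4
tool_pos: [542.9, 9.8, 350.6]
ee_rot: [0.242, 3.131, 0.0]
force: [4.9, 2.4, -1.6]
gripper_width: 10.7
grasp_force: 29.6<stdin>:3: RuntimeWarning: Mean of empty slice.
  ret = um.true_divide(
Traceback (most recent call last):
ValueError: zero-size array to reduction operation maximum which has no identity
```

```bash
python3 -m creep '[[[0.8,-0.01,0.5,0,0,0,0],[0.8,-0.02,1,0,0,0,0],[0.8,-0.02,1,0,0,0,0],[0.8,-0.02,1,0,0,0,0],[0.8,-0.02,1,0,0,0,0],[0.8,-0.02,1,0,0,0,0],[0.8,-0.02,1,0,0,0,0],[0.8,-0.02,1,0,0,0,0],[0.8,-0.02,1,0,0,0,0],[0.8,-0.02,1,0,0,0,0],[0.8,-0.02,1,0,0,0,0],[0.8,-0.01,0.5,0,0,0,0],[0.8,0,0,0,0,0,0],[0.8,0,0,0,0,0,0]]]' 30
python3 - <<'E'
from h import *
s=state();print(s['clock'],s['tool_pos'],s['force'],s['gripper_width'],s['ee_rot'])
p,d,c=snap('wrist','w2.png')
r=cut_out('post','wrist')
u=np.array([.176,.984])
if r:
    m=r[0]['region']&(d>0); w=world(np.argwhere(m),d[m],c); print(r[0]['confidence'],r[0]['location'])
    for lo,hi in((86,97),(112,123)):
        t=w[(w[:,2]>lo)&(w[:,2]<hi)];q=t[:,:2]@u;print(lo,len(t),cv2.minAreaRect(t[:,:2].astype(np.float32)))
        print(np.histogram(q,bins=np.arange(280,400,3)))
E
```

```text
clock: 6.67
tool_pos: [562.2, 117.0, 349.6]
ee_rot: [0.243, 3.131, -0.006]
force: [5.1, -0.4, -2.2]
gripper_width: 10.7
grasp_force: 29.5
6.6667 [562.17194691 116.9701308  349.64743636] [ 5.1147986  -0.41517956 -2.16509267] 10.708148184116633 [ 0.24298872  3.13104992 -0.00550083]
0.96 [210.6, 426.7]
86 1176 ((572.1461791992188, 238.04342651367188), (23.043514251708984, 90.50577545166016), 1.2107229232788086)
(array([  0,   0,   0,   0, 138, 101,  94,  84,  78, 105,  25,  28,  22,
        23,  23,  24,  22,  25,  24,  23,  23,  26,  26,  23,  23,  25,
        20,  23,  26,  25,  20,  25,  31,  21,   0,   0,   0,   0,   0]), array([280, 283, 286, 289, 292, 295, 298, 301, 304, 307, 310, 313, 316,
       319, 322, 325, 328, 331, 334, 337, 340, 343, 346, 349, 352, 355,
       358, 361, 364, 367, 370, 373, 376, 379, 382, 385, 388, 391, 394,
       397]))
112 2253 ((582.4149169921875, 240.44760131835938), (63.18852996826172, 23.30304718017578), 79.87995147705078)
(array([  0,   0,   0,   0,   0,   0,   0,   0,   0, 187, 141, 133, 133,
       137, 131, 137, 130,  75,   0,   0,   0,   0,  38, 232, 134, 135,
       125, 145, 126, 110,   4,   0,   0,   0,   0,   0,   0,   0,   0]), array([280, 283, 286, 289, 292, 295, 298, 301, 304, 307, 310, 313, 316,
       319, 322, 325, 328, 331, 334, 337, 340, 343, 346, 349, 352, 355,
       358, 361, 364, 367, 370, 373, 376, 379, 382, 385, 388, 391, 394,
       397]))
```

View pics/w2.png

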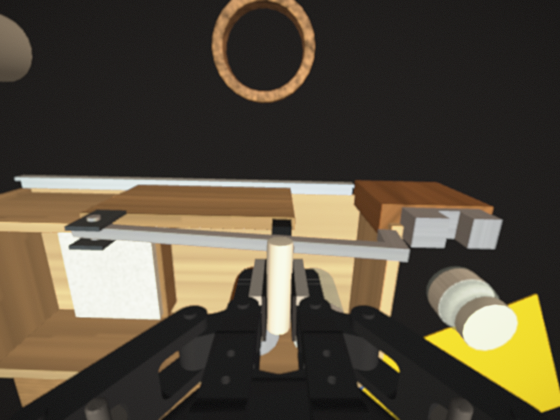

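The wrist view shows the nose raised at about (245,398), just short of the keeper, whose notch lies between the lips at columns 450 to 460. The notch centre is about 1 mm past nominal, so latched should be gate ≈ 166 mm. The gate is now at about 112 mm. I run on until the nose is over the front lip, then lower gently.

```bash
python3 -m creep '[[[0.8,-0.01,0.4,0,0,0,0],[0.8,-0.01,0.6,0,0,0,0],[0.8,-0.01,0.6,0,0,0,0],[0.8,-0.01,0.6,0,0,0,0],[0.8,-0.01,0.6,0,0,0,0],[0.8,-0.01,0.5,0,0,0,0],[0.8,0,0,0,0,0,0],[0.8,0,0,0,0,0,0]]]' 30
python3 -m creep '[[[0.8,0,0.1,0.2,0,0,0],[0.8,0,0.05,0.15,0,0,0],[0.8,0,0,0,0,0,0],[0.8,0,0,0,0,0,0]]]' 30
python3 - <<'E'
from h import *
s=state();u=np.array([.176,.984])
print('knob s',s['tool_pos'][:2]@u)
p,d,c=snap('wrist','w3.png')
for n,zz in (('post',(112,123)),('bar',(124,165))):
    r=cut_out(n,'wrist')
    if r:
        m=r[0]['region']&(d>0); w=world(np.argwhere(m),d[m],c);t=w[(w[:,2]>zz[0])&(w[:,2]<zz[1])];q=t[:,:2]@u
        print(n,r[0]['confidence'],len(t),q.min(),np.percentile(q,[1,99]),q.max())
        if n=='bar':print(np.polyfit(q,t[:,2],1))
E
```

```text
clock: 7.43
tool_pos: [567.9, 148.7, 349.4]
ee_rot: [0.244, 3.131, -0.008]
force: [6.2, -1.2, -2.4]
gripper_width: 11.0
grasp_force: 29.4
clock: 7.77
tool_pos: [568.1, 150.2, 346.4]
ee_rot: [0.244, 3.131, -0.007]
force: [5.1, -3.0, -1.9]
gripper_width: 10.7
grasp_force: 29.2
knob s 247.73602375568214
post 0.74 1703 308.41908505264695 [308.70156307 369.45966742] 370.3171129238039
bar 0.84 5183 107.90409188561067 [114.13204742 321.72264586] 324.9157092240668
[7.14380402e-02 1.24205281e+02]
```

View pics/w3.png

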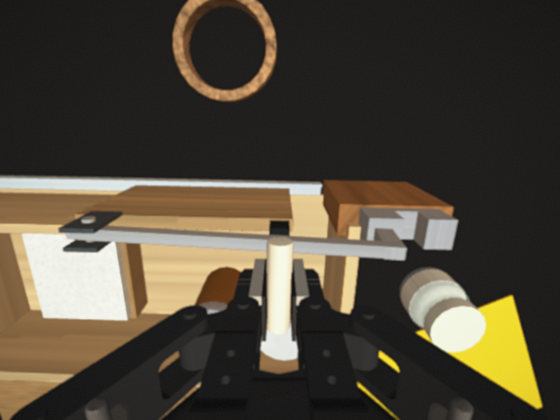

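The nose is over the front lip: it lies at about (248,395) in the picture and s≈314–326, against a lip of 308–333. I lower it the last 2–3 mm.

```bash
python3 -m creep '[[[0.8,0,0.05,0.13,0,0,0],[0.8,0,0.03,0.08,0,0,0],[0.8,0,0,0,0,0,0],[0.8,0,0,0,0,0,0]]]' 20
python3 -m creep '[[[0.8,0,0.02,0.05,0,0,0],[0.8,0,0,0,0,0,0],[0.8,0,0,0,0,0,0]]]' 20
```

```text
clock: 8.25
tool_pos: [568.1, 150.3, 346.1]
ee_rot: [0.245, 3.13, -0.007]
force: [1.9, -4.5, 5.5]
gripper_width: 10.6
grasp_force: 29.9
clock: 8.5
tool_pos: [568.1, 150.4, 346.1]
ee_rot: [0.245, 3.13, -0.007]
force: [1.4, -4.8, 7.1]
gripper_width: 10.6
grasp_force: 30.1
```

```bash
python3 -m creep '[[[2,0,0,0,0,0,0],[2,0,0,0,0,0,0],[2,0,0,0,0,0,0],[2,0,0,0.2,0,0,0],[2,0,0,0.2,0,0,0],[2,0,0,0,0,0,0],[2,0,0,0,0,0,0]]]' 20
```

```text
clock: 9.08
tool_pos: [567.3, 153.6, 339.5]
ee_rot: [-0.24, -3.131, 0.001]
force: [1.1, -0.4, -0.3]
gripper_width: 19.8
grasp_force: 0.1
```

```bash
python3 -m creep '[[[2,0,0.2,0,0,0,0],[2,-0.01,0.2,0,0,0,0],[2,0,0.2,0,0,0,0],[2,-0.01,0.2,0,0,0,0],[2,0,0.2,0,0,0,0],[2,-0.01,0.2,0,0,0,0],[2,0,0.2,0,0,0,0],[2,0,0,0,0,0,0],[2,0,0,0,0,0,0]]]' 20
python3 - <<'E'
from h import *
s=state();u=np.array([.176,.984]);print(s['tool_pos'][:2]@u)
p,d,c=snap('wrist')
r=cut_out('bar','wrist')
m=r[0]['region']&(d>0); w=world(np.argwhere(m),d[m],c);q=w[:,:2]@u
t=(w[:,2]>124)&(w[:,2]<160);print(r[0]['confidence'],np.percentile(q[t],[1,99]),q[t].max(),np.polyfit(q[t],w[t,2],1))
k=(w[:,2]>172)&(w[:,2]<205);print('knob',k.sum(),np.median(q[k]),w[k].mean(0))
E
```

```text
clock: 9.83
tool_pos: [570.2, 168.1, 340.2]
ee_rot: [0.239, 3.132, 0.002]
force: [-0.5, -1.5, -1.2]
gripper_width: 20.0
grasp_force: 0.8
265.73040592264186
0.77 [130.39754313 336.98287231] 339.9614591548351 [7.19050891e-02 1.23077241e+02]
knob 2592 262.53785239179837 [565.5623122  165.62634007 193.97976245]
```

```bash
cat > chk.py <<'E'
from h import *
s=state();u=np.array([.176,.984]);print('tool s',s['tool_pos'][:2]@u)
p,d,c=snap('wrist','w_last.png')
r=cut_out('bar','wrist')
m=r[0]['region']&(d>0); w=world(np.argwhere(m),d[m],c);q=w[:,:2]@u
t=(w[:,2]>124)&(w[:,2]<160);print(r[0]['confidence'],np.percentile(q[t],[1,99]),q[t].max(),np.polyfit(q[t],w[t,2],1))
k=(w[:,2]>172)&(w[:,2]<205);print('knob',k.sum(),np.median(q[k]),np.percentile(w[k,2],90))
E
python3 -m creep '[[[2,0,0.1,0,0,0,0],[2,0,0.1,0,0,0,0],[2,0,0.1,0,0,0,0],[2,0,0.1,0,0,0,0],[2,0,0,0,0,0,0],[2,0,0,0,0,0,0]]]' 20; python3 chk.py
```

```text
clock: 10.43
tool_pos: [570.9, 170.6, 340.4]
ee_rot: [0.242, 3.131, -0.001]
force: [-1.5, -5.1, 1.5]
gripper_width: 20.3
grasp_force: 2.3
tool s 268.31650656106996
0.78 [131.15337249 339.11967736] 341.3736761896107 [7.11790300e-02 1.22871992e+02]
knob 2584 264.8576667519027 195.57934288373104
```

```bash
python3 -m creep '[[[2,0,0.1,0,0,0,0],[2,0,0.1,0,0,0,0],[2,0,0,0,0,0,0],[2,0,0,0,0,0,0],[2,0,0,0,0,0,0]]]' 20; python3 chk.py
```

```text
clock: 10.95
tool_pos: [571.0, 174.5, 340.0]
ee_rot: [0.239, 3.132, 0.003]
force: [0.6, 0.1, 0.1]
gripper_width: 20.0
grasp_force: 0.3
tool s 272.22631464495413
0.73 [133.54155988 342.06012487] 344.0718679883975 [5.09892654e-02 1.25261797e+02]
knob 2473 269.3032789043646 192.33366158569126
```

```bash
python3 -m creep '[[[2,0,0.1,0,0,0,0],[2,0,0,0,0,0,0],[2,0,0,0,0,0,0]]]' 20; python3 chk.py
```

```text
clock: 11.3
tool_pos: [571.1, 174.7, 340.2]
ee_rot: [0.24, 3.132, 0.002]
force: [-0.2, 0.4, -0.1]
gripper_width: 19.7
grasp_force: 0.0
tool s 272.4163759723107
0.84 [134.95185516 342.10858362] 344.3892450150551 [5.03270998e-02 1.25309823e+02]
knob 2506 269.32933044595654 192.26164362432337
```

The bar has tipped part-way, by about 0.02 rad, so the nose is hanging on the notch's edge as described. I push about 2 mm further.

```bash
python3 -m creep '[[[2,0,0.1,0,0,0,0],[2,0,0.1,0,0,0,0],[2,0,0,0,0,0,0],[2,0,0,0,0,0,0],[2,0,0,0,0,0,0]]]' 20; python3 chk.py
```

```text
clock: 11.82
tool_pos: [571.4, 175.7, 339.9]
ee_rot: [-0.242, -3.132, 0.001]
force: [-1.0, -1.7, -1.4]
gripper_width: 20.1
grasp_force: 0.8
tool s 273.4425884014212
0.7 [135.09947384 342.24236572] 344.5461936542785 [4.38728931e-02 1.26200634e+02]
knob 2387 270.0644904294736 191.233737370737
```

```bash
python3 -m creep '[[[2,0,0.1,0,0,0,0],[2,0,0.1,0,0,0,0],[2,0,0,0,0,0,0],[2,0,0,0,0,0,0],[2,0,0,0,0,0,0]]]' 20; python3 chk.py
```

```text
clock: 12.33
tool_pos: [571.7, 178.4, 340.2]
ee_rot: [0.241, 3.132, 0.001]
force: [-0.9, -0.6, -0.6]
gripper_width: 20.1
grasp_force: 0.5
tool s 276.14240067077833
0.95 [133.85894275 342.71020278] 344.5146362418264 [1.03020622e-02 1.30579577e+02]
knob 2280 272.9482719681278 186.05251508224953
```

```bash
python3 -m creep '[[[3,0,0,0,0,0,0],[3,0,0,0,0,0,0],[3,0,0,0,0,0,0]]]' 20; python3 chk.py
```

```text
clock: 12.68
tool_pos: [571.8, 178.6, 340.5]
ee_rot: [0.24, 3.132, 0.002]
force: [0.0, 0.1, -0.1]
gripper_width: 29.9
grasp_force: 0.0
tool s 276.3514950637539
0.62 [134.09305232 342.81509865] 344.5779978382533 [9.65906630e-03 1.30667533e+02]
knob 2284 272.82031671935727 185.97052531034797
```

View pics/w_last.png

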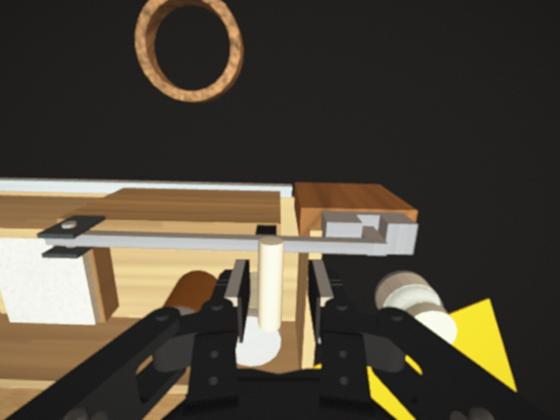

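The nose at about (243,372) is in the notch, and the bar is nearly level. I nudge the gate 2 mm more, well inside the 5 mm of play, in case the nose is still rubbing the front wall.

```bash
python3 -m creep '[[[2,0,0,0,0,0,0],[2,0,0,0,0,0,0],[2,0,0.1,0,0,0,0],[2,0,0.1,0,0,0,0],[2,0,0,0,0,0,0],[2,0,0,0,0,0,0]]]' 20; python3 chk.py
```

```text
clock: 13.28
tool_pos: [572.0, 179.5, 339.7]
ee_rot: [-0.242, -3.132, 0.002]
force: [0.5, -2.1, -1.7]
gripper_width: 20.1
grasp_force: 0.9
tool s 277.28416785840784
0.55 [134.82291197 343.08162058] 345.3298353260939 [5.71330612e-04 1.31820462e+02]
knob 2202 273.66537953814213 184.4532843839858
```

```bash
python3 -m creep '[[[2,0,0.1,0,0,0,0],[2,0,0,0,0,0,0],[2,0,0,0,0,0,0],[2,0,0,0,0,0,0]]]' 20; python3 chk.py
```

```text
clock: 13.72
tool_pos: [572.2, 180.8, 339.9]
ee_rot: [-0.242, -3.132, 0.001]
force: [-0.9, -2.8, -1.3]
gripper_width: 19.8
grasp_force: 1.3
tool s 278.5784947651243
0.58 [135.99192293 344.22014671] 346.2615937849018 [-1.85310880e-03  1.32244537e+02]
knob 2289 275.0792191304827 184.3335619318876
```

The bar is level, so I open and retreat upwards.

```bash
python3 -m creep '[[[4.5,0,-0.2,0,0,0,0],[4.5,0,0,0,0,0,0],[4.5,0,0,0,0,0,0],[4.5,0,0,0,0,0,0],[4.5,0,0,-1,0,0,0],[4.5,0,0,-2,0,0,0],[4.5,0,0,-2.5,0,0,0],[4.5,0,0,-2.5,0,0,0],[4.5,0,0,-2,0,0,0],[4.5,0,0,0,0,0,0],[4.5,0,0,0,0,0,0],[4.5,0,0,0,0,0,0]]]' 20; python3 chk.py
```

```text
clock: 14.82
tool_pos: [571.7, 179.2, 439.7]
ee_rot: [-0.241, -3.132, -0.0]
force: [0.3, -0.2, -0.1]
gripper_width: 45.2
grasp_force: 0.0
tool s 276.90106499448757
0.61 [134.07819848 343.11185506] 345.1981801012068 [-3.01897759e-03  1.32343041e+02]
knob 816 274.86780010037637 183.64136543676653
```

View pics/w_last.png

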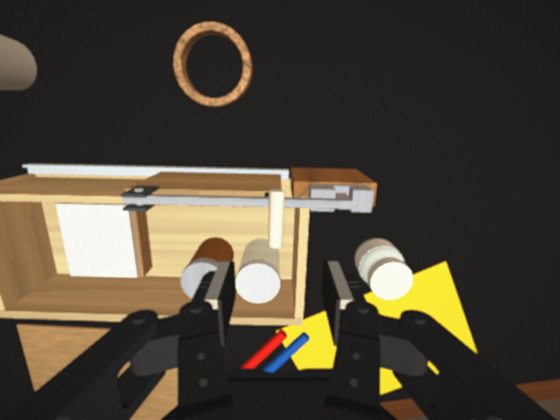

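The bar lies level with its nose in the notch at about (200,345), and the gripper is clear.

```bash
python3 -c "from workcell import *; print(job_done())"
```

```text
the job is handed in; nothing more can be done
None
```

The gate is shut and latched: the bar lies level with its nose in the keeper's notch, the gripper is clear of everything, and I handed the job in at about 15 s; no verdict came back.

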